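Snap a circuit board onto the standoffs of an engine control box

ROBOT

A 6-joint arm with a two-finger parallel gripper is mounted at the origin on the work surface. World frame = base frame: x ahead of the robot, y to its left, z up, the work surface at z = 0. Lengths are in mm, angles in rad, forces in N, time in s.
With the tool pointing down it reaches from about 350 to 925 mm from the base axis. Payload 6.4 kg.
Tool frame: the origin (TCP) lies on the centre line of the jaws, within the pads' length; the fingertips stand bot.tips_ahead ahead of it and the grasp point (between the pads) lies 8 mm behind it (bot.tips_ahead is the distance from the TCP to the fingertips, in mm); z points along the fingers, y is the line along which they close (so a half turn about z gives the same grasp; the last joint's range is limited). The gripper opens to 94 mm and grips with 3 to 60 N. Pads are 16 mm wide; open, the fingers measure 119 mm over their backs; the gripper's body (75 mm by 177 mm) begins 78 mm behind the grasp point.
Start: joints at [-0.174, 0.245, 1.558, -0, 1.339, -0.174], TCP at [650.011, 0.004, 216.455] pointing down, gripper open.
Joint ranges: [-3.13, 3.13], [-1.02, 2.26], [0.13, 2.54], [-0.95, 4.09], [0.21, 2.88], [-2.74, 2.74]. Speed limits (rad/s): [2.57, 2.57, 3.14, 3.14, 3.14, 3.14].

INTERFACE

Orientations are given as [roll, pitch, yaw] about the fixed x, y, z axes, in that order (R = Rz(yaw) Ry(pitch) Rx(roll)).
In Python, from plant import bot, optics, sign_off, current_time, current_joint_pos, current_joint_vel, current_tau, current_tool_pos, current_tool_rot, current_force, current_wrist_torque, current_finger_gap, current_finger_force gives the robot as it stands. The module is installed in compiled form; this text tells all that it offers. Calls block until the motion is done:
- bot.goto(position, orientation): joint-space move of the TCP to a pose.
- bot.line_to(position, ori=None, speed=150, max_force=None): straight line of the TCP; ori=None keeps the orientation; speed is the mean speed in mm/s. With max_force (N) it stops when the force on the tool has changed by that much, and returns True; else False.
- bot.move_j(angles): joint-space move.
- bot.move_gripper(opening, grasp_force=None): finger opening in mm; grasp_force is the grip in N (None keeps the last); returns when the fingers have stopped.
- bot.hold(seconds).
- bot.solve_ik(position, orientation): joint angles nearest the present ones, or None.
- optics.capture(name): name is "scene" or "side" or "wrist"; returns the picture (384x512x3 uint8, red, green, blue); there is no depth.
- optics.get_calibration(name): a dict with "fx", "fy", "cx", "cy" (pixels), "k1" (the pictures are not rectified: a ray, as slopes to the right and down, at radius r is drawn at 1 + k1 r^2 times it, then the intrinsics apply), "rvec" (rotation vector, rad) and "tvec" (3), from world to camera coordinates, as OpenCV has them; the wrist camera has in their place "mount" (4x4, takes a point from camera to tool coordinates, whose origin is the TCP and whose axes are the flange's). Camera axes: x right, y down, z forward; pixel columns grow to the right and rows downward; lengths in mm; the calibration is good to about 2 mm. A picture is of the moment at which its call begins: read the wrist's pose just before it. get_calibration takes no time and is no camera call.
A pose or a line that the arm cannot do raises bot.IKError and nothing moves.
- sign_off(): hands the job in; it is judged then, once.
Readings, each from a call of its own:
- current_time(): time.
- current_joint_pos(): joint angles.
- current_joint_vel(): joint speeds.
- current_tau(): joint torques, N m.
- current_tool_pos(): TCP position.
- current_tool_rot(): TCP orientation.
- current_force(): force on the tool from outside, world axes, zero at the start.
- current_wrist_torque(): the same for the moment, N m.
- current_finger_gap(): finger opening in mm.
- current_finger_force(): force on a finger pad.
Only numpy, scipy, OpenCV 4.12 (cv2) and the standard library are available. Lean on these libraries where they do the work, as an engineer would, in place of code of your own. Each camera call takes 0.05 s, during which the arm holds its last target. There are 200 camera calls.

TASK

Fit the loose circuit board to the open control-box base: feel it down gently, without forcing, onto the four loose white nylon snap posts with its plug connector at the end where the rim has a notch, then press it home until all four posts have clicked through their holes and the board lies flat on all four post collars. Press on the bare plate beside the posts, never with more than 25 N and never all four posts at once, finish with your hand off it, and leave the other things on the bench where they lie.

Things in the scene. Friction and masses are not known exactly. Their poses are not given: they have to be found in the camera images.
- board: Circuit board: dark green rigid plate 130 x 90 x 3 mm (x, y, z), 160 g, lying flat on the bench mat, parts up; absent from the readings while the fingers hold it. Origin: centre of its underside; z up, +x away from its connector. Bare strips along both long edges, between the holes (y +-23 to +-45 mm), are clear for pressing; two cans 11 mm wide, 18 mm tall at x 54, y +-9; parts not named are under 2 mm.
- laminate: The board's bare plate, 130 x 90 x 3 mm with the four holes, without the parts soldered on it; same origin and axes as the board. This is what to press on.
- sink_top (a point): Centre of the top face of the bare aluminium heat sink in the middle of the board: 44 (board x) x 34 (board y) mm, fins along x, top 35 mm above the board's underside (32 mm above its upper face); the board is lifted by it. Axes as the board.
- connector (a point): Centre of the black open plug connector at the board's -x edge, at the board's upper face: 14 (x) x 40 (y) mm, 14 mm tall, board x -64 to -50.
- box_base: Control-box base: shallow open grey die-casting 158 x 118 mm (x, y), screwed down, cannot move. Origin: centre of its underside, on the mat 2 mm above the bench; z up. Floor 5 mm thick; rim 4 mm thick, its top 16 mm above the underside. Four white nylon snap posts stand on the floor at x +-56, y +-36 mm. The board goes in with its x along the box's x.
- notch (a point): Middle of the 44 mm wide notch in the rim at the box's -x end, at floor level: the board's connector goes at this end.
- collar0 (a point): Post 0 (box -x, +y corner): centre of the top of its collar when it stands straight, fixed in the box; axes as the box. Each post has a round collar 13 mm wide, the seat for the board, 22 mm above the box's underside. On it a split arrowhead: neck 6 mm wide, 3.7 mm tall, two barbs 10 mm across at their underside, sloping to 6 mm across at 6.6 mm, then a flat nose 4.8 mm across ending 12.5 mm above the collar.
- collar1 (a point): Post 1 (box +x, +y corner), as post 0. The barbs spread along box x on posts 0 and 2, along y on posts 1 and 3; the other way a head is 3 mm wide. Posts sit loosely in their sockets: each may lean up to 0.08 rad either way in the direction its barbs spread (nose up to 2.4 mm off, not measured) and yields to a light side push.
- collar2 (a point): Post 2 (box +x, -y corner), as post 0. With the posts entered but not pressed, the board's underside rests on the barbs' slopes about 6 mm above the collars; a hole that has missed its nose holds it 8 to 12 mm above. Barbs spring in as the board goes down and out over its upper face once its underside is 0.7 mm above the collar.
- collar3 (a point): Post 3 (box -x, -y corner), as post 0. One post takes some 8 to 14 N, pressed right beside it: the push grows over about 2.5 mm of travel, drops as the barbs slide through the hole, and rises steeply once the board lies on the collar. All four at once take more than 30 N.
- hole0 (a point): Hole 0 of the board (x -56, y 36 mm), 7.4 mm wide, belongs on post 0: its centre at the board's underside; axes as the board.
- hole1 (a point): Hole 1 of the board (x 56, y 36 mm), 7.4 mm wide, belongs on post 1: its centre at the board's underside; axes as the board.
- hole2 (a point): Hole 2 of the board (x 56, y -36 mm), 7.4 mm wide, belongs on post 2: its centre at the board's underside; axes as the board.
- hole3 (a point): Hole 3 of the board (x -56, y -36 mm), 7.4 mm wide, belongs on post 3: its centre at the board's underside; axes as the board.
- gear: Bystander: steel gear 56 mm wide, 14 mm thick, lying flat. Origin: centre of its underside.
- spark_plug: Bystander: spark plug 68 mm long, 18 mm thick, lying on its side along its x. Origin: under its middle.
- piston: Bystander: aluminium piston 60 mm wide, 49 mm tall, standing. Origin: centre of its underside.
- bearing: Bystander: ball bearing 52 mm wide, 15 mm thick, lying flat. Origin: centre of its underside.
- wrench: Bystander: steel wrench 170 mm long, lying along its x. Origin: under its middle.
- screwdriver: Bystander: screwdriver 190 mm long, lying along its x. Origin: under its middle.
- spring: Bystander: valve spring 29 mm wide, 38 mm tall, standing. Origin: centre of its underside.
There are look-alikes about, which are no part of the job. What is shaped like the board but yellow is not meant. Leave any pink look-alike of the box_base alone.

How it is judged (in metres and radians):
On the way:
1. the board is set on the box base with all four posts entered in their own holes (z of hole0 in the frame of collar0 below 0.0078 m and horizontal distance between hole0 and collar0 below 0.004 m and z of hole1 in the frame of collar1 below 0.0078 m and horizontal distance between hole1 and collar1 below 0.004 m and z of hole2 in the frame of collar2 below 0.0078 m and horizontal distance between hole2 and collar2 below 0.004 m and z of hole3 in the frame of collar3 below 0.0078 m and horizontal distance between hole3 and collar3 below 0.004 m), for 0.2 s.
At the end, for the whole second after the job is handed in: Every hole of the board lies on its own post, within 4 mm sideways, with the board's underside less than 1.2 mm above each collar (clicked under the barbs), level within 0.03 rad and at rest (z of hole0 in the frame of collar0 below 0.0012 m and horizontal distance between hole0 and collar0 below 0.004 m and z of hole1 in the frame of collar1 below 0.0012 m and horizontal distance between hole1 and collar1 below 0.004 m and z of hole2 in the frame of collar2 below 0.0012 m and horizontal distance between hole2 and collar2 below 0.004 m and z of hole3 in the frame of collar3 below 0.0012 m and horizontal distance between hole3 and collar3 below 0.004 m and angle between board's own z axis and vertical below 0.03 rad and linear speed of board below 0.01 m/s); the robot touches nothing.
It fails at once if the fingers press on the board's plate with more than 25 N (contact force between the fingers and laminate above 25 N).
It fails at once if the board is pushed down with more than 15 N while it still stands or jams on the post noses (all holes over 7.8 mm above their collars) (contact force between board and box_base above 15 N and z of hole0 in the frame of collar0 above 0.0078 m and z of hole1 in the frame of collar1 above 0.0078 m and z of hole2 in the frame of collar2 above 0.0078 m and z of hole3 in the frame of collar3 above 0.0078 m).
It fails at once if the board is rammed onto the posts, or forced onto all of them at once (over 60 N of contact load between board and box in all, barbs included) (contact force between board and box_base above 60 N).
It fails at once if another thing on the bench is moved more than 20 mm (distance of any of gear, spark_plug, piston, bearing, wrench, screwdriver, spring from where it was at the start of the episode above 0.02 m).
It also fails if it takes over 72 s, if anything falls off the work surface, if the arm or the gripper's body presses on something with over 40 N, if the wrist force passes 120 N, or if a joint passes its speed limit or range.

## Working session

There is one attempt and no reset: what is moved stays moved. The work goes in short steps, each a Python script; the robot and the scene stay as the last script left them, time stands still between calls to the robot, and variables do not carry over. Pictures are saved under pics/ and viewed, at most 10 in all, crops included, and the job is handed in when it is done.

```bash
mkdir -p pics; python3 - <<'E'
from plant import *
import cv2,numpy as np
a=optics.capture("scene");b=optics.capture("side")
for n,i in(("scene",a),("side",b)):
    cv2.imwrite(f"pics/{n}0.png",i[:,:,::-1]);print(n,optics.get_calibration(n))
cv2.imwrite("pics/both.png",cv2.resize(np.vstack([a,b])[:,:,::-1],None,fx=.78,fy=.78))
print(optics.get_calibration("wrist"),bot.tips_ahead,current_time(),current_tool_rot(),current_force())
E
```

```text
scene {'fx': 472.2231728690204, 'fy': 472.2231728690204, 'cx': 246.61074838277244, 'cy': 189.12571049678073, 'k1': 0.05352545148973618, 'rvec': array([ 1.92616618,  1.09452036, -0.55667538]), 'tvec': array([-275.22678965, -168.73067105, 1642.37584472])}
side {'fx': 368.93797157839157, 'fy': 368.93797157839157, 'cx': 256.0641252114551, 'cy': 189.41408898462078, 'k1': 0.034165708415107354, 'rvec': array([ 0.02995814, -2.79733398,  1.40768183]), 'tvec': array([ 453.65663367,   36.52990506, 1161.57593824])}
{'fx': 289.24789677357325, 'fy': 289.24789677357325, 'cx': 251.664353274617, 'cy': 194.9439836336877, 'k1': -0.04778959767224962, 'mount': array([[-3.79633977e-04, -9.63999105e-01, -2.65905213e-01,
         7.83773791e+01],
       [ 9.99999901e-01, -3.04488146e-04, -3.23828324e-04,
        -1.05664276e+00],
       [ 2.31205229e-04, -2.65905310e-01,  9.63999125e-01,
        -1.66996130e+02],
       [ 0.00000000e+00,  0.00000000e+00,  0.00000000e+00,
         1.00000000e+00]])} 11.0 0.1 [-3.13991432e+00 -2.73739847e-04  1.57073275e+00] [-0.86146941  0.15720584 -0.14911784]
```

View pics/scene0.png

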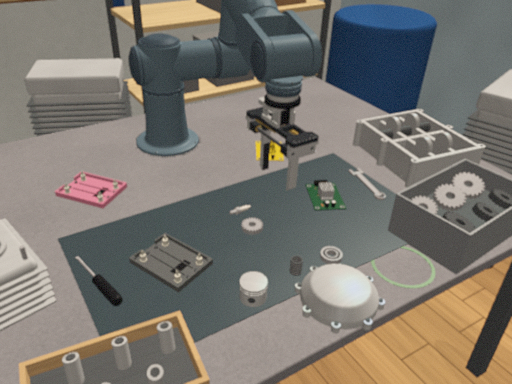

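View pics/side0.png

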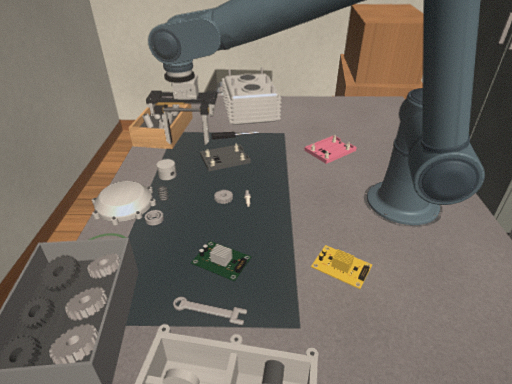

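The green board is at scene (326,192), side (222,260), and the grey box at scene (171,261), side (226,157). The pink box and the yellow board are the look-alikes. I'll triangulate, then look from the wrist camera.

```bash
cat > h.py <<'E'
from plant import *
import cv2,numpy as np
from scipy.spatial.transform import Rotation as Ro
def cam(n):
    c=optics.get_calibration(n)
    if n!="wrist":
        R=cv2.Rodrigues(np.array(c["rvec"]))[0]; t=np.array(c["tvec"])
    else:
        T=np.eye(4);T[:3,:3]=Ro.from_euler('xyz',current_tool_rot()).as_matrix();T[:3,3]=current_tool_pos()
        M=np.linalg.inv(T@c["mount"]);R=M[:3,:3];t=M[:3,3]
    return c,R,t
def ray(C,uv):
    c,R,t=C
    d=np.array([(uv[0]-c["cx"])/c["fx"],(uv[1]-c["cy"])/c["fy"]]);p=d.copy()
    for _ in range(20): p=d/(1+c["k1"]*(p@p))
    return -R.T@t, R.T@np.array([p[0],p[1],1])
def at_z(C,uv,z):
    o,d=ray(C,uv); return o+d*(z-o[2])/d[2]
def proj(C,P):
    c,R,t=C
    q=np.atleast_2d(P)@R.T+t; p=q[:,:2]/q[:,2:]
    p=p*(1+c["k1"]*(p**2).sum(1,keepdims=True))
    return p*[c["fx"],c["fy"]]+[c["cx"],c["cy"]]
def shot(f):
    C=cam("wrist");i=optics.capture("wrist");cv2.imwrite(f,i[:,:,::-1]);np.save(f+".npy",np.hstack([C[1],C[2][:,None]]));return C,i
def load(f):
    M=np.load(f+".npy");return optics.get_calibration("wrist"),M[:,:3],M[:,3]
E
python3 - <<'E'
from h import *
s,d=cam("scene"),cam("side")
for n,a,b,z in(("board",(326,190),(221,260),20),("box",(171,261),(225,157),8),("pink",(92,188),(331,149),8),("yellow",(270,152),(342,264),10)):
    print(n,at_z(s,a,z).round(),at_z(d,b,z).round())
for n,a,b in(("gear",(252,224),(224,196)),("plug",(240,209),(248,198)),("piston",(253,288),(167,170)),("spring",(296,266),(163,193)),("bear",(331,254),(153,217)),("wrench",(367,183),(210,310)),("driver",(98,280),(233,133))):
    print(n,at_z(s,a,12).round(),at_z(d,b,12).round())
E
```

```text
board [537. 263.  20.] [537. 277.  20.]
box [ 578. -242.    8.] [ 573. -239.    8.]
pink [ 179. -311.    8.] [ 176. -305.    8.]
yellow [256. 257.  10.] [230. 275.  10.]
gear [557.  -2.  12.] [555.   1.  12.]
plug [484.   5.  12.] [479.  10.  12.]
piston [ 754. -122.   12.] [ 766. -142.   12.]
spring [745.   3.  12.] [750. -10.  12.]
bear [753. 102.  12.] [753. 106.  12.]
wrench [560. 403.  12.] [548. 419.  12.]
driver [ 557. -408.   12.] [ 556. -418.   12.]
```

```bash
python3 - <<'E'
from h import *
o=[np.pi,0,np.pi/2]
bot.goto([576,-240,135],o); _,i=shot("pics/wbox.png"); print(current_time())
bot.goto([537,270,140],o); _,j=shot("pics/wboard.png"); print(current_time(),current_tool_pos())
cv2.imwrite("pics/wboxL.png",cv2.resize(i[60:340,100:420,::-1],None,fx=2,fy=2,interpolation=3))
cv2.imwrite("pics/wboardL.png",cv2.resize(j[60:340,100:420,::-1],None,fx=2,fy=2,interpolation=3))
E
```

```text
1.1833
3.0917 [537.53199788 269.11645466 140.0062098 ]
```

View pics/wboxL.png

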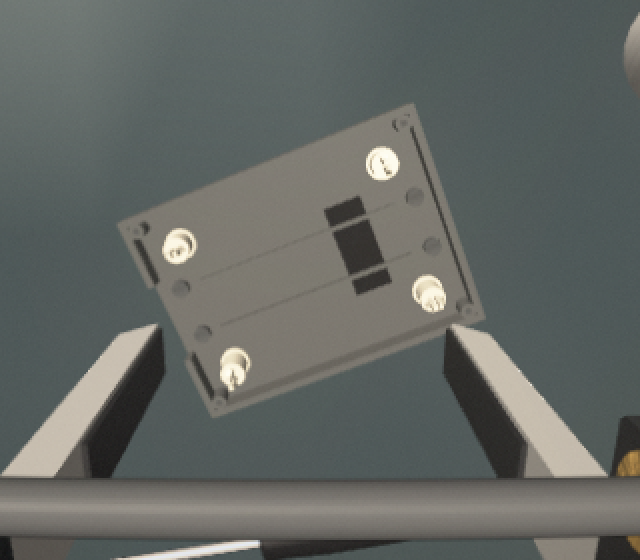

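View pics/wboardL.png

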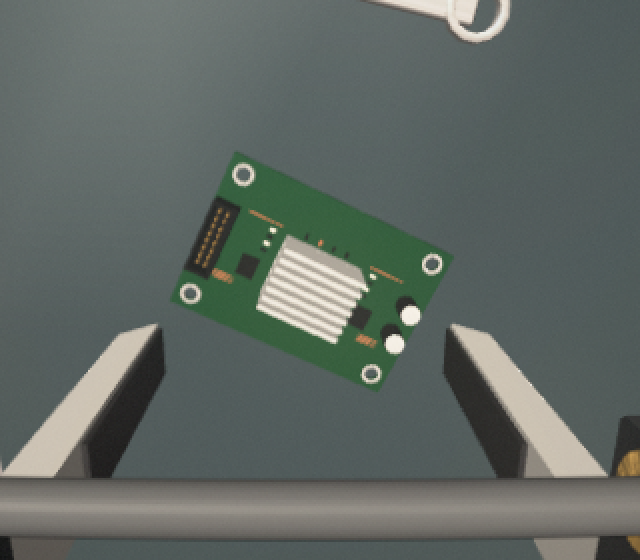

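Wrist crops, in crop pixels. The box's notch is at its left end, around (170,320), with posts at (180,245), (382,163), (430,293) and (234,367). The green board's connector is also at the left (213,238), with holes at (243,174), (432,264), (371,374) and (190,293). Both match the description by colour and features. Next I fit their poses, then re-view each with the tool yaw aligned, so that the mount error cancels.

```bash
cat >> h.py <<'E'
from scipy.optimize import least_squares
BH=np.array([[-56,36],[56,36],[56,-36],[-56,-36]],float)
def w(p,P,z):
    c,s=np.cos(p[2]),np.sin(p[2]); P=np.asarray(P,float)
    return np.c_[P@np.array([[c,s],[-s,c]])+p[:2],np.full(len(P),z)]
def holes(C,i,p0):  # refine board pose from the bright rings of the holes
    sat=i.max(2).astype(int)-i.min(2); m=((sat<45)&(i.min(2)>110)).astype(np.uint8)
    uv=[]
    for u in proj(C,w(p0,BH,5)):
        x,y=u.round().astype(int);r=9
        q=m[y-r:y+r+1,x-r:x+r+1];n,l,st,ce=cv2.connectedComponentsWithStats(q)
        k=1+np.argmax(st[1:,4]); s=st[k]; uv.append(np.array([s[0]+(s[2]-1)/2,s[1]+(s[3]-1)/2])*.5+.5*ce[k]+[x-r,y-r])
    uv=np.array(uv); f=lambda p:(proj(C,w(p,BH,5))-uv).ravel()
    r=least_squares(f,p0,x_scale=[1,1,.01]);return r.x,f(r.x).round(1)
def box(C,i,p0):  # silhouette of the rim
    R=np.array([[-79,59],[79,59],[79,-59],[-79,-59]])
    H=lambda p:cv2.convexHull(np.vstack([proj(C,w(p,R,2)),proj(C,w(p,R,18))]).astype(np.float32))
    roi=np.zeros(i.shape[:2],np.uint8);cv2.fillPoly(roi,[H(p0).round().astype(int)],1);roi=cv2.dilate(roi,np.ones((19,19)))
    b=cv2.GaussianBlur(i,(3,3),0).astype(int);m=(((b[:,:,0]-b[:,:,2])>-6)&(roi>0)).astype(np.uint8)
    m=cv2.morphologyEx(m,cv2.MORPH_OPEN,np.ones((3,3),np.uint8))
    cs=cv2.findContours(m,0,cv2.CHAIN_APPROX_NONE)[0];c=max(cs,key=cv2.contourArea)
    mm=np.zeros_like(m);cv2.drawContours(mm,[c],-1,1,-1);mm=cv2.morphologyEx(mm,3,np.ones((9,9)))
    c=max(cv2.findContours(mm,0,cv2.CHAIN_APPROX_NONE)[0],key=cv2.contourArea)[:,0].astype(float)
    ins=lambda p:np.array([cv2.pointPolygonTest(H(p),(float(a),float(b)),True) for a,b in c])
    r=least_squares(lambda p:ins(p)-.5,p0,x_scale=[1,1,.01],diff_step=1e-4,loss='soft_l1',f_scale=.7)
    d=ins(r.x)-.5;return r.x,(np.median(abs(d)).round(2),np.percentile(abs(d),90).round(2)),mm
def fit(C,uv,P,z,p0):
    f=lambda p:(proj(C,w(p,P,z))-uv).ravel();r=least_squares(f,p0,x_scale=[1,1,.01]);return r.x,f(r.x).round(1)
E
python3 - <<'E'
from h import *
C=load("pics/wboard.png");i=cv2.imread("pics/wboard.png")[:,:,::-1]
uv=np.array([[243,174],[432,264],[371,374],[190,293]])/2+[100,60]
p,e=fit(C,uv,BH,5,[537,270,-.42]);print(p,e)
try: print("ref",holes(C,i,p))
except Exception as x: print(x)
C=load("pics/wbox.png");i=cv2.imread("pics/wbox.png")[:,:,::-1]
uv=np.array([[118,224],[412,104],[484,318],[212,416]])/2+[100,60]
p,e=fit(C,uv,[[-79,59],[79,59],[79,-59],[-79,-59]],18,[576,-240,.35]);print(p,e)
x,q,mm=box(C,i,p);print(x,q,mm.sum())
print(proj(C,w(x,BH,36.5)).round(1)*2-[200,120])
E
```

```text
[ 5.40058385e+02  2.59274588e+02 -4.48234579e-01] [ 0.  -0.1  0.1  0.   0.  -0.  -0.1  0.1]
ref (array([ 5.39776692e+02,  2.59559856e+02, -4.49108748e-01]), array([-0.1,  0. ,  0.3, -0.1,  0.2,  0.3, -0.4, -0.1]))
[ 5.76426492e+02 -2.40763228e+02  3.79399734e-01] [-1.5 -0.4  0.8 -1.   1.   0.6 -0.3  1.5]
[ 5.76942582e+02 -2.40256747e+02  3.75141884e-01] (np.float64(1.13), np.float64(2.29)) 17970
[[168.6 255.4]
 [391.6 168.2]
 [440.  307.2]
 [229.  384. ]]
```

```bash
python3 - <<'E'
from h import *
p=np.array([576.7,-240.4,.377]);b=np.array([539.8,259.6,-.449])
u=lambda a:np.array([np.cos(a),np.sin(a)])
t=b[:2]-20*u(b[2]); bot.goto([*t,115],[np.pi,0,b[2]]); C,i=shot("pics/wb2.png")
print(current_time(),current_joint_pos()); 
try: print(holes(C,i,b))
except Exception as x: print(x)
t=p[:2]-20*u(p[2]); bot.goto([*t,115],[np.pi,0,p[2]]); C,i=shot("pics/wbox2.png")
print(current_time(),current_joint_pos())
x,q,mm=box(C,i,p);print(x,q,mm.sum())
v=i[:,:,::-1].copy();v=cv2.resize(v[20:310,140:370],None,fx=2,fy=2,interpolation=3)
cv2.imwrite("pics/wbox2L.png",v)
R=[[-79,59],[79,59],[79,-59],[-79,-59]]
for z,P in((18,R),(2,R),(24,BH),(36.5,BH)): print(z,(proj(C,w(x,P,z))*2-[280,40]).round().tolist())
E
```

```text
4.9 [ 2.81620025e-01  2.11168783e-01  1.79493495e+00 -1.13596399e-05
  1.13534556e+00  2.30123651e+00]
(array([ 5.39905351e+02,  2.59279820e+02, -4.47644029e-01]), array([-0.1,  0.3, -0.1, -0.2,  0.1, -0.2,  0.1,  0.2]))
6.825 [-6.01997577e-01  2.63110925e-01  1.73271878e+00  1.53034725e-04
  1.14591819e+00  5.90738405e-01]
[ 5.76770932e+02 -2.40179573e+02  3.79874980e-01] (np.float64(1.04), np.float64(1.64)) 21254
18 [[110.0, 471.0], [91.0, 139.0], [363.0, 139.0], [344.0, 470.0]]
2 [[116.0, 457.0], [99.0, 142.0], [355.0, 142.0], [338.0, 456.0]]
24 [[153.0, 434.0], [144.0, 194.0], [311.0, 193.0], [302.0, 433.0]]
36.5 [[150.0, 445.0], [140.0, 194.0], [315.0, 193.0], [306.0, 444.0]]
```

View pics/wbox2L.png

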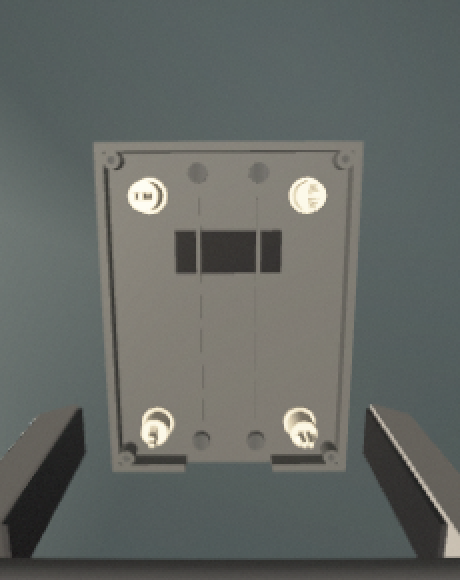

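The rim corners lie within about 1 px of the fit, and the notch is at the lower end, (188-272,465). Now an enlarged view of the four posts with predicted collar and nose circles drawn on.

```bash
python3 - <<'E'
from h import *
C=load("pics/wbox2.png");i=cv2.imread("pics/wbox2.png")
uv=np.array([[110,471],[94,141],[363,141],[344,470]])/2+[140,20]
p,e=fit(C,uv,[[-79,59],[79,59],[79,-59],[-79,-59]],18,[576,-240,.38]);print(p,e)
T=[];k=10;th=np.linspace(0,2*np.pi,40)
for a in BH:
    o=proj(C,w(p,[a],24))[0].round().astype(int)-[19,17]
    t=cv2.resize(i[o[1]:o[1]+29,o[0]:o[0]+39],None,fx=k,fy=k,interpolation=cv2.INTER_CUBIC)
    for z,r,col in((24,6.5,(0,0,255)),(36.5,2.4,(255,0,0)),(7,6.5,(0,160,0))):
        q=proj(C,w(p,a+r*np.c_[np.cos(th),np.sin(th)],z))
        cv2.polylines(t,[(((q-o)+.5)*k).round().astype(int)],True,col,1)
    T.append(t)
cv2.imwrite("pics/posts.png",np.vstack([np.hstack([T[1],T[2]]),np.hstack([T[0],T[3]])]))
E
```

```text
[ 5.76398669e+02 -2.40589424e+02  3.76446426e-01] [ 0.2  0.2 -0.9 -0.4  0.6 -0.2  0.1  0.8]
```

View pics/posts.png

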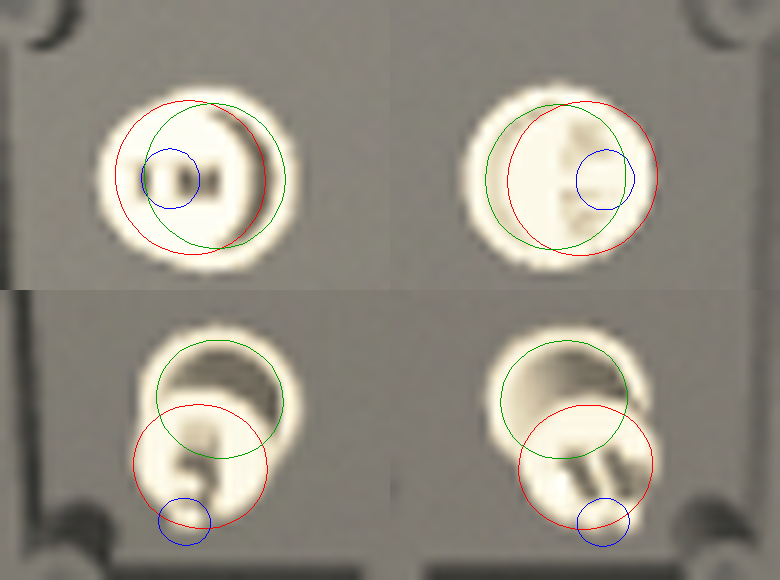

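```bash
python3 - <<'E'
from h import *
b=np.array([539.9,259.3,-.448]);o=[np.pi,0,b[2]]
bot.goto([b[0],b[1],110],o); bot.line_to([b[0],b[1],21],speed=80,max_force=8)
print(current_tool_pos()); bot.move_gripper(28,30); print("gap",current_finger_gap(),current_finger_force(),current_tool_pos(),current_force())
bot.line_to([b[0],b[1],110],speed=100); bot.hold(.3); print(current_tool_pos(),current_finger_gap(),current_force(),current_time())
C,i=shot("pics/held.png")
# predicted holes if held nominally
tp=current_tool_pos(); q=proj(C,w([tp[0],tp[1],b[2]],BH,tp[2]-19+3)); print(q.round(1))
cv2.imwrite("pics/heldL.png",cv2.resize(i[100:384,70:430,::-1],None,fx=2,fy=2,interpolation=3))
E
```

```text
[540.44700919 259.4536699   21.66755351]
gap 33.897963490262946 30.000002682209015 [539.84723576 259.23795107  20.97267513] [-0.69061298 -0.30350743  0.03955755]
[539.67795208 259.24138435 109.535438  ] 33.78734813868883 [ 0.00762107  1.04973409 -1.38772967] 12.225
[[203.5 301.4]
 [195.2 148.1]
 [309.5 148. ]
 [301.2 301.4]]
```

View pics/heldL.png

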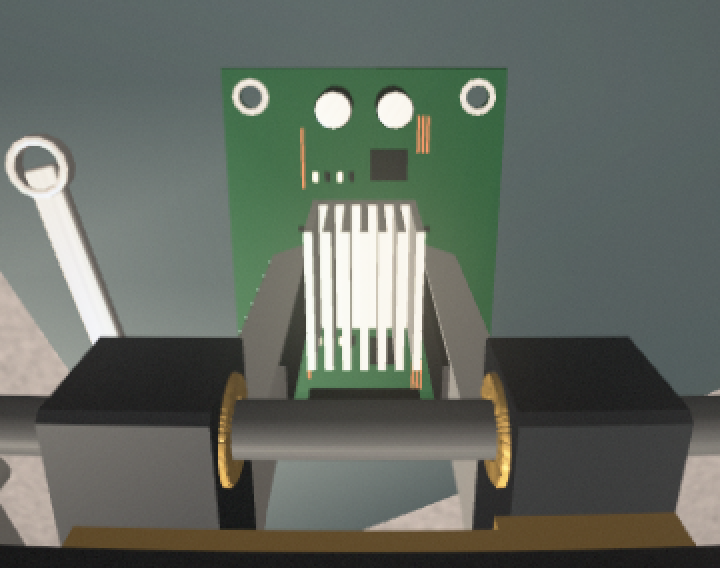

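The held holes appear at (195.5,148.5) and (309,148), within 0.5 px of prediction, so the grip is nominal. Next, carry it over and feel it down.

```bash
cat >> h.py <<'E'
P=np.array([576.7,-240.4,.378])
def bx(x,y): return w(P,[[x,y]],0)[0,:2]
def at(d,z,**k): return bot.line_to([*bx(*d),z],[np.pi,0,P[2]],**k)
E
python3 - <<'E'
from h import *
bot.goto([*P[:2],110],[np.pi,0,P[2]]); print(current_time(),current_finger_gap())
at((0,0),66,speed=60); bot.hold(.3); f0=current_force()
for d in[(0,0),(1,0),(0,1),(0,-1),(-1,0),(1,1),(1,-1),(-1,1),(-1,-1)]:
    at(d,58,speed=20); s=at(d,48.5,speed=8,max_force=4)
    z=current_tool_pos()[2]; print(d,s,z.round(2),(current_force()-f0).round(1),current_wrist_torque().round(2),round(current_time(),1))
    if z<51: break
E
```

```text
14.0917 33.84702940968247
(0, 0) True 54.16 [0.1 0.9 4.4] [-0.26  0.14  0.03] 16.5
(1, 0) True 54.83 [-0.6  1.2  5.3] [-0.09  0.07 -0.02] 17.5
(0, 1) True 54.47 [0.6 0.5 4.8] [-0.25  0.15 -0.  ] 18.5
(0, -1) True 53.58 [0.4 0.3 0.6] [-0.17 -0.02  0.02] 19.5
(-1, 0) False 48.81 [-0.3 -0.1  2.5] [-0.19 -0.02  0.04] 21.3
```

All four entered: the underside is 5.8 mm above the collars. Release and look from the wrist.

```bash
python3 - <<'E'
from h import *
bot.hold(.3); bot.move_gripper(50); bot.hold(.3)
at((-1,0),110,speed=100); bot.move_gripper(90); at((-20,0),115); C,i=shot("pics/on.png")
print(current_time())
cv2.imwrite("pics/onL.png",cv2.resize(i[40:300,150:360,::-1],None,fx=2.3,fy=2.3,interpolation=3))
for z in (33,36): print((( proj(C,w(P,BH,z)))*2.3-[345,92]).round())
E
```

```text
24.2167
[[148. 460.]
 [137. 176.]
 [336. 175.]
 [325. 460.]]
[[147. 463.]
 [136. 176.]
 [337. 175.]
 [326. 463.]]
```

View pics/onL.png

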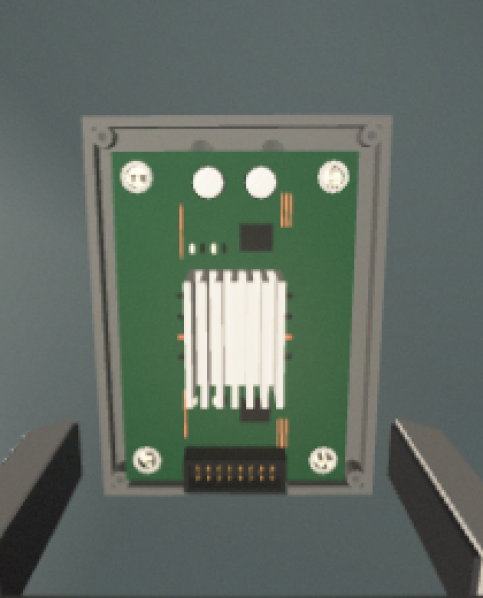

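All four noses show through their holes at (136,177), (333,177), (323,460) and (147,460), with the connector at the notch end. Now press post by post.

```bash
cat >> h.py <<'E'
def press(k,f=18,zz=36.5):
    d=(41*np.sign(BH[k,0]),35*np.sign(BH[k,1]))
    at(d,60,speed=120); bot.hold(.15); f0=current_force()
    at(d,47,speed=40,max_force=6); s=at(d,zz,speed=4,max_force=f)
    print(k,s,"plate top z",(current_tool_pos()[2]-11).round(2),(current_force()-f0).round(1),round(current_time(),1),flush=True)
    at(d,60,speed=100)
E
python3 - <<'E'
from h import *
at((-20,0),115); bot.move_gripper(0); print(current_finger_gap())
at((-41,35),75); press(0); 
at((-41,35),75);at((-41,-35),75);press(3)
E
```

```text
0.4653230574982908
0 True plate top z 28.32 [-1.6  1.8  5.1] 29.6
3 False plate top z 27.95 [-3.7  1.4 14.8] 34.5
```

```bash
python3 - <<'E'
from h import *
at((-41,-35),75)
press(3,18,34.5);at((-41,-35),75)
at((41,-35),75);press(2,18,34);at((41,-35),75)
at((41,35),75);press(1,18,34);at((41,35),75)
E
```

```text
3 True plate top z 28.2 [-1.7  1.8  7.1] 38.4
2 True plate top z 27.43 [-0.7  1.6  4.1] 43.2
1 True plate top z 27.31 [-1.1  0.2  5.2] 47.9
```

```bash
python3 - <<'E'
from h import *
def q(k,f=18):
    d=(41*np.sign(BH[k,0]),35*np.sign(BH[k,1]))
    at(d,46,speed=120); bot.hold(.1); f0=current_force()
    s1=at(d,36,speed=12,max_force=3); z1=current_tool_pos()[2]-11
    s=at(d,34,speed=6,max_force=f)
    print(k,s1,s,"touch",z1.round(2),"pressed",(current_tool_pos()[2]-11).round(2),round(current_time(),1),flush=True)
    at(d,46,speed=120)
at((-41,35),62,speed=200);q(0);at((-41,35),62,speed=150);at((-41,-35),62,speed=200);q(3)
at((-41,-35),110,speed=200);C,i=shot("pics/end.png");print(current_time())
cv2.imwrite("pics/endL.png",cv2.resize(i[40:340,150:420,::-1],None,fx=2,fy=2,interpolation=3))
E
```

```text
0 True True touch 27.31 pressed 27.28 50.5
3 True True touch 27.37 pressed 27.42 53.0
53.7667
```

View pics/endL.png

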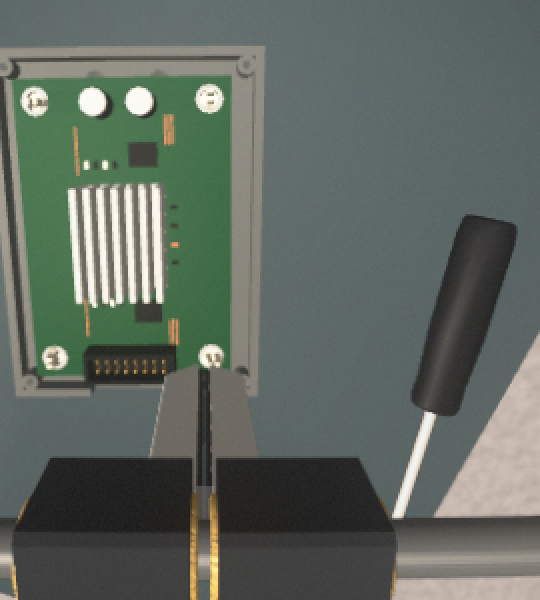

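Corners 0 and 3 are seated: touch and press heights agree at 27.3 to 27.4 mm. A quick check of corners 2 and 1, then back off.

```bash
python3 - <<'E'
from h import *
at((41,-35),75,speed=250)
for k in(2,1):
    d=(41,35*np.sign(BH[k,1])); at(d,62,speed=250); at(d,44,speed=120)
    s1=at(d,36,speed=12,max_force=3);z1=current_tool_pos()[2]-11;s=at(d,34,speed=8,max_force=17)
    print(k,s1,s,z1.round(2),(current_tool_pos()[2]-11).round(2),current_time(),flush=True); at(d,62,speed=150)
at((41,35),130,speed=200);print(current_time())
E
```

```text
2 True True 27.46 27.41 55.7083
1 True True 27.29 27.33 57.6167
58.425
```

All four corners are level at 27.3 to 27.5 mm and rigid. Handing in.

```bash
python3 -c "
from plant import *
print(sign_off(),current_time())"
```

```text
the job is handed in; nothing more can be done
the job is handed in; nothing more can be done
```

The board is on all four posts with its connector at the notch, all four corners probed level and firm at 27.3–27.5 mm, and the job was handed in with the hand clear at about 58 s; no verdict came back.

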